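# Tighten the guarded clamp knob to contact plus an eighth of a turn

### The job

Slide the clear guard of the clamping fixture fully open, turn the black wing knob under it clockwise until it suddenly turns hard, then give it about an eighth of a turn (45 degrees) more and no further, so that the pipe is held but not crushed. Then slide the guard fully shut again. Leave the adjustable wrench and the tape measure beside the fixture where they are.

Things in the scene. Friction and masses are not known exactly. Their poses are not given: they have to be found in the camera images.
- fixture: clamping fixture bolted to the bench: grey base plate 160 (x) x 320 (y) x 12 mm; origin at the centre of its underside. A rusty pipe lies under a steel clamp strap near its +y end, where the stud with the wing knob stands at fixture (0, 85 mm). The guard slides along fixture y on two low rails at x = +-72 mm (end stops up to 32 mm high).
- knob: black wing knob: a straight bar 116 mm long, 14 mm thick (18 at its round ends), 22 mm tall, through a hub of 38 mm diameter. Origin: on the turning axis at the bar's mid height, 77 mm above the bench (bar from 66 to 88 mm, hub and stud end below 99 mm); it keeps its height. x runs along the bar, z up. With the guard open all else near it is lower than 62 mm. Tightens clockwise seen from above.
- knob_end (a point): point on the knob's bar, 42 mm from the axis along its +x, mid height. Pushed here sideways the knob turns with about 1 N (0.05 N m) for an unknown 1.0 to 2.6 rad; then it meets the strap and needs about 10 N (0.40 N m). This stays level from there on: no spring back, no hard stop.
- strap_top (a point): centre of the top face of the clamp strap (116 x 34 x 10 mm steel flat), on the knob's axis, 56 mm above the bench before tightening. Once the knob turns hard the strap goes down 1 mm per rad of further turn: 0.79 mm for an eighth of a turn, too little to be read from this noisy position.
- guard (a joint): how far the guard is open, m: 0 shut (over the knob), 0.17 fully open, with end stops at both. It stays where it is left; sliding takes about 3 N.
- guard_fin (a point): centre of the top of the guard's handle fin, 146 mm above the bench. The fin, 70 mm along fixture x and 14 mm thick along fixture y, stands 34 mm high on a 30 mm wide plate on a clear box hood with aluminium edges, 156 (x) x 134 (y) mm, top at 109 mm, open at its +y end. It opens towards fixture -y; then its near edge is 103 mm from the knob's axis.
- adjustable_wrench: steel adjustable wrench, 188 x 56 x 13 mm, lying on the bench on the far side of the fixture; origin at the centre of its underside.
- tape_measure: yellow and black tape measure, 94 x 62 x 37 mm, lying on the bench off the fixture's -y end; origin at the centre of its underside.

How it is judged:
On the way, in this order (a step that is already met when the one before it is completed fails the run):
1. the guard is slid fully open (at least 160 of 170 mm) (value of joint guard above 0.16 m), for 0.1 s.
2. the knob is tightened 25 to 65 degrees (0.44 to 1.13 rad) past the point where it turns hard, with the guard open (value of joint guard above 0.1 m and z of strap_top in the frame of fixture between 0.05487 and 0.05556 m), for 0.2 s.
At the end, for the whole second after the job is handed in: The guard is shut to within 10 mm, and the strap is drawn down 0.44 to 1.13 mm, that is the knob was turned 25 to 65 degrees past the point where it began to turn hard (value of joint guard below 0.01 m and z of strap_top in the frame of fixture between 0.05487 and 0.05556 m); the robot touches nothing.
It fails at once if the adjustable wrench or the tape measure is moved by more than 30 mm (distance of any of adjustable_wrench, tape_measure from where it was at the start of the episode above 0.03 m).
It fails at once if the knob is turned more than 80 degrees (1.4 rad) past the point where it turns hard (z of strap_top in the frame of fixture below 0.0546 m).
It also fails if it takes over 61 s, if anything falls off the work surface, if the arm or the gripper's body presses on something with over 40 N, if the wrist force passes 120 N, or if a joint passes its speed limit or range.

### The arm

A 6-joint arm with a two-finger parallel gripper is mounted at the origin on a cart in front of the work surface, level with it; the furniture and walls round the work are solid. World frame = base frame: x ahead of the robot, y to its left, z up, the work surface at z = 0. Lengths are in m, angles in rad, forces in N, time in s.
With the tool pointing down it reaches from about 0.3 to 0.875 m from the base axis. Payload 4.2 kg.
Tool frame: the origin (TCP) lies between the finger pads; the fingertips stand 14 mm ahead of it and the grasp point (between the pads) lies 5 mm behind it; z points along the fingers, y is the line along which they close (so a half turn about z gives the same grasp; the last joint's range is limited). The gripper opens to 85 mm and grips with 20 to 120 N. Pads are 22 mm wide; open, the fingers measure 114 mm over their backs; the gripper's body (76 mm by 85 mm) begins 54 mm behind the grasp point. The pads swing forward as they close: fully open they stand 13 mm farther back than shut.
Start: joints at [-1.211, 0.32, 1.565, -0, 1.257, -0.02], TCP at [0.213, -0.534, 0.245] pointing down, gripper open.
Joint ranges: [-3.11, 3.11], [-0.84, 2.01], [0.21, 2.61], [-1.34, 4.49], [0.05, 2.63], [-2.56, 2.56]. Speed limits (rad/s): [2.57, 2.57, 3.14, 3.14, 3.14, 3.14].

### API

Orientations are given as a unit quaternion [x, y, z, w].
In Python, from station import read_state, grab_frame, job gives the robot as it stands.
- The arm moves only by the tool drive_tool, never from a script. Its argument "motion" is a list of rows, each an object with "delta_rot": the turn, a rotation vector about the tool's x, y, z in rad, a list of three; "slide": the shift along the tool's x, y, z in mm, a list of three; "hand": the opening, from -1 (shut) to 1 (fully open). A call has 1 to 12 rows; each row is the pose to reach, as a shift and turn from the pose commanded when the call began, along the tool's axes at that moment; what a row does not reach only later rows make up. A row lasts 1/10 s, in which the tool goes at most 50 mm and 8.59 degrees, less where a joint would pass 70% of its speed; a pose out of reach is approached as far as the arm can. A call with a gripper value outside its range is refused whole. The fingers move at their own pace and stop on an object; "newtons" is the grip in N (left out, the last holds). Time passes only in rows, so rows that repeat a pose let the fingers close. It gives the time, the measured TCP pose, the force, the opening and the grip force at its end, in the units of the state.
- read_state(): the state, without advancing time (a new reading comes with each control period).
- grab_frame(name): name is "scene" or "top" or "wrist"; returns a dict with "pixels" (420x560x3 uint8, red, green, blue), "vertical_fov" (degrees; the focal length in pixels is half the picture's height over the tangent of half this angle, whatever the lens; pixels are square), "cx", "cy" (the principal point, pixels), "k1" (the pictures are not rectified: a ray, as slopes to the right and down, at radius r is drawn at 1 + k1 r^2 times it, then the intrinsics apply), "cam_to_world" (4x4, takes a point from camera to world coordinates); the wrist camera has in their place "T_tool_cam" (4x4, takes a point from camera to tool coordinates, whose origin is the TCP and whose axes are the flange's). Camera axes: x right, y up, looking along -z (the intrinsics and any distortion apply to the point x, -y, -z); pixel columns grow to the right and rows downward; lengths in m; the calibration is good to about 2 mm. A picture is of the moment at which its call begins: read the wrist's pose just before it. There is no depth.
- job.close_job(): hands the job in; it is judged then, once.
The state is a dict: "time_s": time; "qpos": joint angles; "qd": joint speeds; "effort": joint torques, N m; "tcp_pos": TCP position; "orientation": TCP orientation; "ft_force": force on the tool from outside, world axes, zero at the start; "moment": the same for the moment, N m; "finger_gap": opening from 0.0 (shut) to 1.0 (fully open); "gripper_force": force on a finger pad.
Only numpy, scipy, OpenCV 4.12 (cv2) and the standard library are available. Lean on these libraries where they do the work, as an engineer would, in place of code of your own. Each camera call takes 0.05 s, during which the arm holds its last target. There are 200 camera calls.

## Working session

There is one attempt and no reset: what is moved stays moved. The work goes in short steps, Python scripts to look and compute and a tool call to move; the robot and the scene stay as the last step left them, time stands still between calls to the robot, and variables do not carry over. Pictures are saved under pics/ and viewed, at most 10 in all, crops included, and the job is handed in when it is done.

Besides the shell and the picture viewer there is one more tool, called by a JSON object that holds its "method" and its "body", one argument or row to a line. drive_tool: Moves the arm, as the interface text tells. Its arguments: {"type":"object","properties":{"motion":{"type":"array","items":{"type":"object","properties":{"delta_rot":{"type":"array","items":{"type":"number"}},"slide":{"type":"array","items":{"type":"number"}},"hand":{"type":"number"}}}},"newtons":{"type":"number"}},"required":["motion"]}

```bash
mkdir -p pics; ls; cat > h.py <<'E'
import numpy as np, cv2
from station import read_state, grab_frame, job
from scipy.spatial.transform import Rotation as R
def grab(n,save=None):
    s=read_state(); f=grab_frame(n)
    if save: cv2.imwrite('pics/'+save,cv2.cvtColor(f['pixels'],cv2.COLOR_RGB2BGR))
    if 'cam_to_world' in f: T=np.array(f['cam_to_world'])
    else:
        T=np.eye(4); T[:3,:3]=R.from_quat(s['orientation']).as_matrix(); T[:3,3]=s['tcp_pos']; T=T@np.array(f['T_tool_cam'])
    f['T']=T; return f
def px2plane(f,u,v,z):
    F=210/np.tan(np.radians(f['vertical_fov'])/2)
    d=np.array([(u-f['cx'])/F,(v-f['cy'])/F]); s=d.copy()
    for _ in range(20): s=d/(1+f['k1']*(s@s))
    r=f['T'][:3,:3]@np.array([s[0],-s[1],-1]); o=f['T'][:3,3]
    return o+r*(z-o[2])/r[2]
E
python3 - <<'E'
from h import *
import pickle
for n in('scene','top'):
    f=grab(n,n+'0.png'); pickle.dump(f,open(n+'.pkl','wb')); print(n,f['T'].round(3).tolist(),f['vertical_fov'],f['k1'])
s=read_state();print(s)
E
```

```text
pics
scene [[0.74, 0.273, -0.615, 0.0], [-0.672, 0.324, -0.665, -0.859], [0.017, 0.906, 0.423, 0.53], [0.0, 0.0, 0.0, 1.0]] 50.10870128732053 -0.10723572802773437
top [[0.004, 0.996, -0.087, 0.511], [-1.0, 0.003, -0.016, -0.184], [-0.015, 0.087, 0.996, 1.044], [0.0, 0.0, 0.0, 1.0]] 52.74626200011738 -0.024951046412908646
{'time_s': 0.1, 'qpos': array([-1.21100230e+00,  3.20225873e-01,  1.56550518e+00,  1.10990600e-05,
        1.25746189e+00, -1.99885459e-02]), 'qd': array([-0.00101482, -0.00237715, -0.00272485, -0.0006658 ,  0.00016771,
        0.00048723]), 'effort': array([-8.05134405e-04, -4.16407800e+01, -2.34704268e+01, -1.53668320e-04,
        4.90318504e-03,  3.89961428e-06]), 'tcp_pos': array([ 0.21303221, -0.5336504 ,  0.24458768]), 'orientation': array([ 9.82024770e-01,  1.88750391e-01, -1.30091196e-04, -7.89513106e-04]), 'ft_force': array([ 0.37532125,  0.75742982, -0.11505593]), 'moment': array([-0.03018227, -0.01166262, -0.02724168]), 'gripper_force': 0.0, 'finger_gap': 1.0037691155739394}
```

View pics/top0.png

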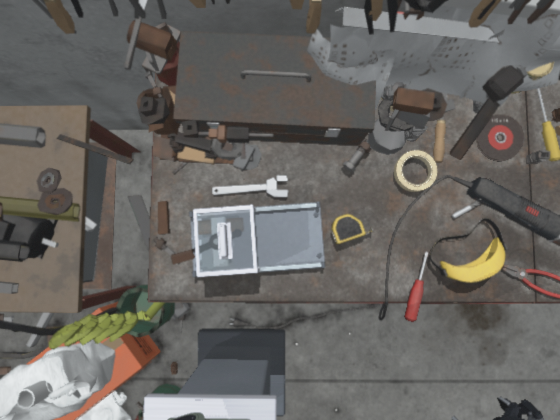

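View pics/scene0.png

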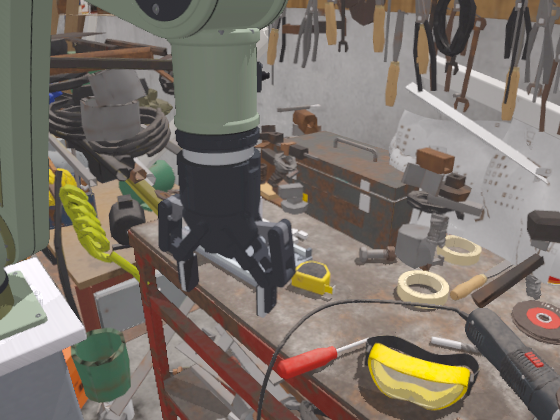

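The top view shows the fixture at columns 193–325, rows 205–277, with its +y end at the left. The fin is near (224,240), the wrench at (250,187) and the tape at (350,230). I'll enlarge that area and measure.

```bash
python3 - <<'E'
from h import *
import pickle
im=cv2.imread('pics/top0.png')[165:290,140:380]
cv2.imwrite('pics/crop.png',cv2.resize(im,None,fx=3.33,fy=3.33,interpolation=cv2.INTER_CUBIC))
f=pickle.load(open('top.pkl','rb'))
for u,v,z in[(224,240,.146),(193,208,.109),(256,208,.109),(196,276,.109),(257,272,.109),(320,205,.03),(324,270,.03)]: print(u,v,px2plane(f,u,v,z).round(3))
E
```

```text
224 240 [ 0.524 -0.051  0.146]
193 208 [0.595 0.025 0.109]
256 208 [ 0.596 -0.116  0.109]
196 276 [0.445 0.015 0.109]
257 272 [ 0.455 -0.119  0.109]
320 205 [ 0.611 -0.264  0.03 ]
324 270 [ 0.456 -0.273  0.03 ]
```

View pics/crop.png

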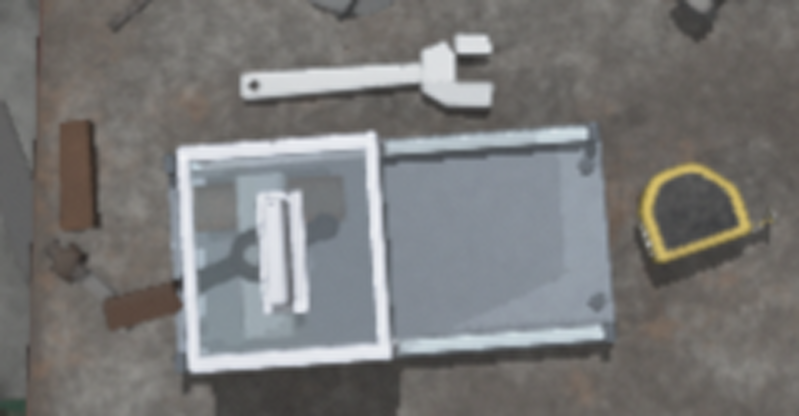

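The hood is yawed about +0.06 rad, with the fin top at about crop (273,252). The knob bar runs from (200,275) to (330,225) under it, so its yaw is about 2.77 rad. I'll go above the fin first.

```bash
cat >> h.py <<'E'
def yaw(s=None):
    s=s or read_state(); m=R.from_quat(s['orientation']).as_matrix(); return np.arctan2(m[1,0],m[0,0])
def go(p,th):
    s=read_state(); m=R.from_quat(s['orientation']); c,n=np.cos(th),np.sin(th)
    M=np.array([[c,n,0],[n,-c,0],[0,0,-1]])
    print('slide mm',(m.inv().apply(np.array(p)-s['tcp_pos'])*1000).round(1),'rot',(m.inv()*R.from_matrix(M)).as_rotvec().round(3),'yaw',yaw(s).round(3))
E
python3 -c "
from h import *
go([.523,-.048,.24],.06)"
```

```text
slide mm [ 467.9 -336.1    5.1] rot [-0.002  0.     0.32 ] yaw 0.38
```

{"method": "drive_tool", "body": {
  "motion": [
    {"slide": [468,-336,5],"delta_rot": [0,0,0.32],"hand": 1},
    {"slide": [468,-336,5],"delta_rot": [0,0,0.32],"hand": 1},
    {"slide": [468,-336,5],"delta_rot": [0,0,0.32],"hand": 1},
    {"slide": [468,-336,5],"delta_rot": [0,0,0.32],"hand": 1},
    {"slide": [468,-336,5],"delta_rot": [0,0,0.32],"hand": 1},
    {"slide": [468,-336,5],"delta_rot": [0,0,0.32],"hand": 1},
    {"slide": [468,-336,5],"delta_rot": [0,0,0.32],"hand": 1},
    {"slide": [468,-336,5],"delta_rot": [0,0,0.32],"hand": 1},
    {"slide": [468,-336,5],"delta_rot": [0,0,0.32],"hand": 1},
    {"slide": [468,-336,5],"delta_rot": [0,0,0.32],"hand": 1},
    {"slide": [468,-336,5],"delta_rot": [0,0,0.32],"hand": 1},
    {"slide": [468,-336,5],"delta_rot": [0,0,0.32],"hand": 1}
  ],
  "newtons": 60
}}

```text
time_s: 1.3
tcp_pos: [0.5245, -0.0454, 0.2399]
orientation: [1.0, 0.031, -0.0, -0.0]
ft_force: [-0.7, -0.7, -0.4]
finger_gap: 1.0
gripper_force: 0.0
```

{"method": "drive_tool", "body": {
  "motion": [
    {"slide": [0,0,0],"delta_rot": [0,0,0],"hand": 1}
  ]
}}

```text
time_s: 1.4
tcp_pos: [0.5247, -0.0454, 0.2396]
orientation: [0.999, 0.032, -0.0, -0.0]
ft_force: [0.0, -0.6, -1.0]
finger_gap: 0.998
gripper_force: 0.0
```

```bash
python3 -c "
from h import *
import pickle
f=grab('wrist','w1.png');pickle.dump(f,open('w1.pkl','wb'));s=read_state();print(s['time_s'],s['tcp_pos'],yaw(s));print(f['T'].round(3))
go([.523,-.048,.24],.06)"
```

```text
1.45 [ 0.52357278 -0.04707082  0.23961381] 0.06309685748787355
[[ 0.065  0.947  0.315  0.606]
 [-0.998  0.062  0.019 -0.04 ]
 [-0.001 -0.316  0.949  0.369]
 [ 0.     0.     0.     1.   ]]
slide mm [-0.6  0.9 -0.4] rot [0.    0.001 0.003] yaw 0.063
```

View pics/w1.png

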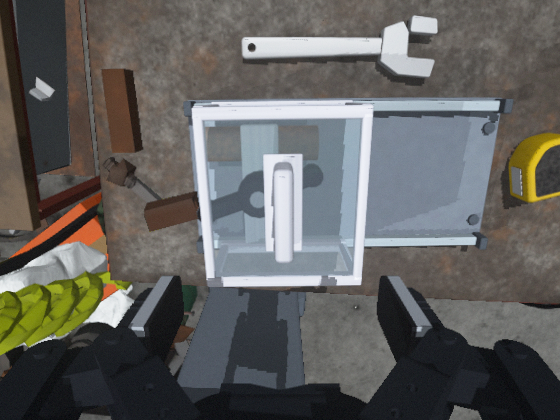

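The wrist view shows the fin top at about (283,170)–(283,262), the knob hub ring at (259,200), and the right bar end at (313,176). The finger pads straddle the fin.

```bash
python3 -c "
from h import *
import pickle
f=pickle.load(open('w1.pkl','rb'))
for u,v,z in [(283.5,170,.146),(283.5,262,.146),(283.5,217,.146),(259,200,.097),(313,176,.088),(198,111,.109),(368,111,.109),(210,282,.109),(362,282,.109),(509,104,.03),(481,241,.03)]: print(u,v,px2plane(f,u,v,z).round(4))
"
```

```text
283.5 170 [ 0.5605 -0.0454  0.146 ]
283.5 262 [ 0.4932 -0.05    0.146 ]
283.5 217 [ 0.5276 -0.0477  0.146 ]
259 200 [ 0.524 -0.028  0.097]
313 176 [ 0.5452 -0.0718  0.088 ]
198 111 [0.5928 0.0194 0.109 ]
368 111 [ 0.6009 -0.1052  0.109 ]
210 282 [0.451  0.0104 0.109 ]
362 282 [ 0.4596 -0.1207  0.109 ]
509 104 [ 0.6163 -0.261   0.03  ]
481 241 [ 0.473  -0.2686  0.03  ]
```

{"method": "drive_tool", "body": {
  "motion": [
    {"slide": [3,1,50],"hand": 1},
    {"slide": [3,1,90],"hand": 1},
    {"slide": [3,1,106],"hand": 1},
    {"slide": [3,1,106],"hand": 1},
    {"slide": [3,1,106],"hand": -1},
    {"slide": [3,1,106],"hand": -1},
    {"slide": [3,1,106],"hand": -1},
    {"slide": [3,1,106],"hand": -1},
    {"slide": [3,1,106],"hand": -1},
    {"slide": [3,1,106],"hand": -1},
    {"slide": [3,1,106],"hand": -1}
  ],
  "newtons": 40
}}

```text
validation failed for argument at $.mo...
```

{"method": "drive_tool", "body": {
  "motion": [
    {"slide": [3,1,50],"delta_rot": [0,0,0],"hand": 1},
    {"slide": [3,1,90],"delta_rot": [0,0,0],"hand": 1},
    {"slide": [3,1,106],"delta_rot": [0,0,0],"hand": 1},
    {"slide": [3,1,106],"delta_rot": [0,0,0],"hand": 1},
    {"slide": [3,1,106],"delta_rot": [0,0,0],"hand": -1},
    {"slide": [3,1,106],"delta_rot": [0,0,0],"hand": -1},
    {"slide": [3,1,106],"delta_rot": [0,0,0],"hand": -1},
    {"slide": [3,1,106],"delta_rot": [0,0,0],"hand": -1},
    {"slide": [3,1,106],"delta_rot": [0,0,0],"hand": -1},
    {"slide": [3,1,106],"delta_rot": [0,0,0],"hand": -1},
    {"slide": [3,1,106],"delta_rot": [0,0,0],"hand": -1}
  ],
  "newtons": 40
}}

```text
time_s: 2.55
tcp_pos: [0.5267, -0.0492, 0.1352]
orientation: [1.0, 0.031, 0.001, 0.0]
ft_force: [-0.9, 1.1, 6.2]
finger_gap: 0.156
gripper_force: 40.6
```

{"method": "drive_tool", "body": {
  "motion": [
    {"slide": [0,10,0],"delta_rot": [0,0,0],"hand": -1},
    {"slide": [0,28,0],"delta_rot": [0,0,0],"hand": -1},
    {"slide": [0,48,0],"delta_rot": [0,0,0],"hand": -1},
    {"slide": [0,68,0],"delta_rot": [0,0,0],"hand": -1},
    {"slide": [0,88,0],"delta_rot": [0,0,0],"hand": -1},
    {"slide": [0,108,0],"delta_rot": [0,0,0],"hand": -1},
    {"slide": [0,128,0],"delta_rot": [0,0,0],"hand": -1},
    {"slide": [0,145,0],"delta_rot": [0,0,0],"hand": -1},
    {"slide": [0,157,0],"delta_rot": [0,0,0],"hand": -1},
    {"slide": [0,165,0],"delta_rot": [0,0,0],"hand": -1},
    {"slide": [0,170,0],"delta_rot": [0,0,0],"hand": -1},
    {"slide": [0,171,0],"delta_rot": [0,0,0],"hand": -1}
  ]
}}

```text
time_s: 3.75
tcp_pos: [0.5379, -0.1971, 0.1351]
orientation: [0.999, 0.026, 0.0, -0.022]
ft_force: [9.3, 77.7, 16.9]
finger_gap: 0.152
gripper_force: 65.6
```

```bash
python3 -c "
from h import *
s=read_state();print(s['time_s'],s['tcp_pos'],yaw(s),s['ft_force'],s['moment'],s['finger_gap'])"
```

```text
3.75 [ 0.53786309 -0.19713685  0.13505465] 0.05099693356498002 [ 9.30281797 77.67608962 16.87007496] [11.02943321 -1.44501933  0.34528903] 0.15207971315078922
```

The guard hit its stop after 148 mm, which fits the hub sitting 20 mm beyond the fin: it began about 20 mm open. I'll relieve the load and look.

{"method": "drive_tool", "body": {
  "motion": [
    {"slide": [0,-10,0],"delta_rot": [0,0,0],"hand": -1},
    {"slide": [0,-20,0],"delta_rot": [0,0,0],"hand": -1},
    {"slide": [0,-20,0],"delta_rot": [0,0,0],"hand": -1}
  ]
}}

```text
time_s: 4.05
tcp_pos: [0.5379, -0.1963, 0.1351]
orientation: [1.0, 0.031, 0.003, -0.002]
ft_force: [6.2, 9.9, 2.2]
finger_gap: 0.157
gripper_force: 41.3
```

{"method": "drive_tool", "body": {
  "motion": [
    {"slide": [0,0,0],"delta_rot": [0,0,0],"hand": 0},
    {"slide": [0,0,0],"delta_rot": [0,0,0],"hand": 0},
    {"slide": [0,0,-30],"delta_rot": [0,0,0],"hand": 0},
    {"slide": [0,-40,-70],"delta_rot": [0,0,0],"hand": 1},
    {"slide": [0,-80,-90],"delta_rot": [0,0,0],"hand": 1},
    {"slide": [0,-110,-90],"delta_rot": [0,0,0],"hand": 1},
    {"slide": [0,-130,-90],"delta_rot": [0,0,0],"hand": 1},
    {"slide": [0,-130,-90],"delta_rot": [0,0,0],"hand": 1},
    {"slide": [0,-130,-90],"delta_rot": [0,0,0],"hand": 1}
  ]
}}

```text
time_s: 4.95
tcp_pos: [0.5275, -0.0708, 0.2241]
orientation: [1.0, 0.03, -0.0, 0.0]
ft_force: [-0.0, -0.3, -0.0]
finger_gap: 1.0
gripper_force: 0.0
```

```bash
python3 -c "
from h import *
import pickle
f=grab('wrist','w2.png');pickle.dump(f,open('w2.pkl','wb'));s=read_state();print(s['time_s'],s['tcp_pos'],yaw(s),s['ft_force'],s['moment'])"
```

```text
5.0 [ 0.52750348 -0.07121312  0.22400382] 0.05917358215704436 [-0.64539146  0.26062828  0.50605475] [-0.01364629  0.03386864  0.02066302]
```

View pics/w2.png

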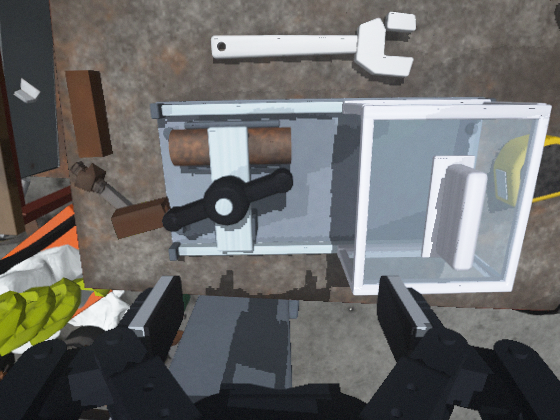

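The guard is open. The hub is at about (227,201), the stud tip at (224,206), and the bar ends at (172,219) and (286,180). The guard's near edge is at about column 358.

```bash
python3 -c "
from h import *
import pickle
f=pickle.load(open('w2.pkl','rb'))
P={}
for u,v,z in [(224,206,.099),(229,199,.088),(172,219,.086),(286,180,.086),(361,110,.109),(349,290,.109),(161,107,.03),(175,252,.03)]: P[u]=px2plane(f,u,v,z);print(u,v,P[u].round(4))
d=P[172]-P[286];print(np.arctan2(d[1],d[0]),np.hypot(*d[:2]),(P[172]+P[286])/2)
im=cv2.imread('pics/w2.png'); m=(im.max(2)<60).astype(np.uint8); m[:165]=0;m[235:]=0;m[:,:155]=0;m[:,305:]=0
n,l,st,c=cv2.connectedComponentsWithStats(m); i=1+st[1:,4].argmax(); print(st[i],c[i]); ys,xs=np.where(l==i)
w=np.array([px2plane(f,a,b,.088)[:2] for a,b in zip(xs,ys)]); e,V=np.linalg.eigh(np.cov(w.T)); v=V[:,1]; print(w.mean(0),np.arctan2(v[1],v[0])%np.pi)
"
```

```text
224 206 [ 0.5255 -0.0273  0.099 ]
229 199 [ 0.5281 -0.0297  0.088 ]
172 219 [0.5073 0.018  0.086 ]
286 180 [ 0.5461 -0.0748  0.086 ]
361 110 [ 0.604  -0.1224  0.109 ]
349 290 [ 0.4626 -0.1316  0.109 ]
161 107 [0.5944 0.0417 0.03  ]
175 252 [0.4494 0.0339 0.03  ]
1.9674275521300468 0.10053610060360384 [ 0.52668469 -0.02838977  0.086     ]
[ 160  168  133   63 3384] [226.87115839 199.36849882]
[ 0.527478   -0.02758371] 1.9780807306095396
```

```bash
python3 -c "
from h import *
go([.5268,-.028,.224],2.32)"
```

```text
slide mm [  1.9 -43.2  -0. ] rot [-0.000e+00  1.000e-03 -2.261e+00] yaw 0.059
```

{"method": "drive_tool", "body": {
  "motion": [
    {"slide": [2,-43,0],"delta_rot": [0,0,-2.26],"hand": 1},
    {"slide": [2,-43,0],"delta_rot": [0,0,-2.26],"hand": 1},
    {"slide": [2,-43,0],"delta_rot": [0,0,-2.26],"hand": 1},
    {"slide": [2,-43,0],"delta_rot": [0,0,-2.26],"hand": 1},
    {"slide": [2,-43,0],"delta_rot": [0,0,-2.26],"hand": 1},
    {"slide": [2,-43,0],"delta_rot": [0,0,-2.26],"hand": 1},
    {"slide": [2,-43,0],"delta_rot": [0,0,-2.26],"hand": 1},
    {"slide": [2,-43,0],"delta_rot": [0,0,-2.26],"hand": 1},
    {"slide": [2,-43,0],"delta_rot": [0,0,-2.26],"hand": 1},
    {"slide": [2,-43,0],"delta_rot": [0,0,-2.26],"hand": 1},
    {"slide": [2,-43,0],"delta_rot": [0,0,-2.26],"hand": 1},
    {"slide": [2,-43,0],"delta_rot": [0,0,-2.26],"hand": 1}
  ]
}}

```text
time_s: 6.2
tcp_pos: [0.5271, -0.0288, 0.2239]
orientation: [0.596, 0.803, -0.0, -0.0]
ft_force: [0.7, 0.3, -0.1]
finger_gap: 0.998
gripper_force: 0.0
```

```bash
python3 -c "
from h import *
go([.5268,-.028,.224],2.32)"
```

```text
slide mm [ 0.9 -0.1 -0.1] rot [-0.001  0.    -0.456] yaw 1.864
```

{"method": "drive_tool", "body": {
  "motion": [
    {"slide": [1,0,0],"delta_rot": [0,0,-0.456],"hand": 1},
    {"slide": [1,0,0],"delta_rot": [0,0,-0.456],"hand": 1},
    {"slide": [1,0,0],"delta_rot": [0,0,-0.456],"hand": 1},
    {"slide": [1,0,30],"delta_rot": [0,0,-0.456],"hand": 1},
    {"slide": [1,0,70],"delta_rot": [0,0,-0.456],"hand": 1},
    {"slide": [1,0,105],"delta_rot": [0,0,-0.456],"hand": 1},
    {"slide": [1,0,130],"delta_rot": [0,0,-0.456],"hand": 1},
    {"slide": [1,0,142],"delta_rot": [0,0,-0.456],"hand": 1},
    {"slide": [1,0,145],"delta_rot": [0,0,-0.456],"hand": 1},
    {"slide": [1,0,145],"delta_rot": [0,0,-0.456],"hand": 1}
  ]
}}

```text
time_s: 7.2
tcp_pos: [0.5273, -0.0269, 0.0796]
orientation: [0.402, 0.916, 0.0, 0.0]
ft_force: [0.2, -0.4, 1.0]
finger_gap: 1.001
gripper_force: 0.0
```

{"method": "drive_tool", "body": {
  "motion": [
    {"slide": [0,0,0],"delta_rot": [0,0,0],"hand": -1},
    {"slide": [0,0,0],"delta_rot": [0,0,0],"hand": -1},
    {"slide": [0,0,0],"delta_rot": [0,0,0],"hand": -1},
    {"slide": [0,0,0],"delta_rot": [0,0,0],"hand": -1},
    {"slide": [0,0,0],"delta_rot": [0,0,0],"hand": -1},
    {"slide": [0,0,0],"delta_rot": [0,0,0],"hand": -1}
  ],
  "newtons": 50
}}

```text
time_s: 7.8
tcp_pos: [0.5254, -0.0277, 0.0806]
orientation: [0.4, 0.916, -0.002, -0.0]
ft_force: [-5.3, -5.8, 9.3]
finger_gap: 0.424
gripper_force: 49.3
```

```bash
cat > st.py <<'E'
from h import *
s=read_state();print(s['time_s'],s['tcp_pos'].round(4),'yaw',yaw(s).round(3),s['ft_force'].round(1),'M',s['moment'].round(3),'tau6',s['effort'][5].round(3),'q6',s['qpos'][5].round(3),'gap',s['finger_gap'].round(3),s['gripper_force'])
E
python3 st.py
```

```text
Traceback (most recent call last):
  File "st.py", line 2, in <module>
    s=read_state();print(s['time_s'],s['tcp_pos'].round(4),'yaw',yaw(s).round(3),s['ft_force'].round(1),'M',s['moment'].round(3),'tau6',s['effort'][5].round(3),'q6',s['qpos'][5].round(3),'gap',s['finger_gap'].round(3),s['gripper_force'])
                                                                                                                                                                                                 ^^^^^^^^^^^^^^^^^^^^^
AttributeError: 'float' object has no attribute 'round'
```

{"method": "drive_tool", "body": {
  "motion": [
    {"slide": [0,-2,0],"delta_rot": [0,0,0.05],"hand": -1},
    {"slide": [0,-2,0],"delta_rot": [0,0,0.13],"hand": -1},
    {"slide": [0,-2,0],"delta_rot": [0,0,0.21],"hand": -1},
    {"slide": [0,-2,0],"delta_rot": [0,0,0.29],"hand": -1},
    {"slide": [0,-2,0],"delta_rot": [0,0,0.37],"hand": -1},
    {"slide": [0,-2,0],"delta_rot": [0,0,0.45],"hand": -1},
    {"slide": [0,-2,0],"delta_rot": [0,0,0.53],"hand": -1},
    {"slide": [0,-2,0],"delta_rot": [0,0,0.61],"hand": -1},
    {"slide": [0,-2,0],"delta_rot": [0,0,0.69],"hand": -1},
    {"slide": [0,-2,0],"delta_rot": [0,0,0.77],"hand": -1},
    {"slide": [0,-2,0],"delta_rot": [0,0,0.84],"hand": -1}
  ]
}}

```text
time_s: 8.9
tcp_pos: [0.5242, -0.0282, 0.0806]
orientation: [0.741, 0.672, -0.001, -0.0]
ft_force: [-5.1, -1.7, 10.0]
finger_gap: 0.419
gripper_force: 49.7
```

```bash
sed -i "s/s\['finger_gap'\].round(3)/s['finger_gap']/" st.py; python3 st.py; python3 -c "
from h import *
import pickle
f=grab('top');pickle.dump(f,open('t2.pkl','wb'));im=f['pixels'][165:290,140:380][...,::-1]
cv2.imwrite('pics/w3.png',cv2.resize(im,None,fx=3.33,fy=3.33,interpolation=cv2.INTER_CUBIC))"
```

```text
8.9 [ 0.5242 -0.0282  0.0806] yaw 1.474 [-5.1 -1.7 10. ] M [-0.425  0.888  0.07 ] tau6 -0.476 q6 0.024 gap 0.4188465927131736 49.716392545960844
```

View pics/w3.png

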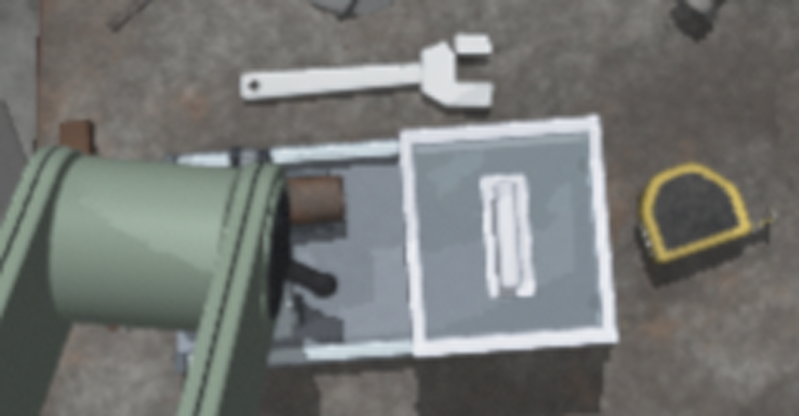

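The bar end moved from crop (330,225) to (320,283), so the knob follows the gripper. Mz is 0.07 N·m, still free. I'll continue in smaller steps.

{"method": "drive_tool", "body": {
  "motion": [
    {"slide": [0,0,0],"delta_rot": [0,0,0.06],"hand": -1},
    {"slide": [0,0,0],"delta_rot": [0,0,0.12],"hand": -1},
    {"slide": [0,0,0],"delta_rot": [0,0,0.18],"hand": -1},
    {"slide": [0,0,0],"delta_rot": [0,0,0.24],"hand": -1},
    {"slide": [0,0,0],"delta_rot": [0,0,0.3],"hand": -1}
  ]
}}

```text
time_s: 9.45
tcp_pos: [0.5238, -0.0281, 0.0806]
orientation: [0.833, 0.554, -0.001, -0.0]
ft_force: [-6.4, -2.7, 9.8]
finger_gap: 0.423
gripper_force: 49.8
```

```bash
python3 st.py
```

```text
9.45 [ 0.5238 -0.0281  0.0806] yaw 1.174 [-6.4 -2.7  9.8] M [-0.3    0.995  0.058] tau6 -0.431 q6 0.323 gap 0.4233577842009422 49.78016279172152
```

{"method": "drive_tool", "body": {
  "motion": [
    {"slide": [0,0,0],"delta_rot": [0,0,0.06],"hand": -1},
    {"slide": [0,0,0],"delta_rot": [0,0,0.12],"hand": -1},
    {"slide": [0,0,0],"delta_rot": [0,0,0.18],"hand": -1},
    {"slide": [0,0,0],"delta_rot": [0,0,0.24],"hand": -1}
  ]
}}

```text
time_s: 9.85
tcp_pos: [0.5235, -0.0279, 0.0806]
orientation: [0.893, 0.45, -0.002, -0.0]
ft_force: [-6.6, -1.4, 11.6]
finger_gap: 0.423
gripper_force: 49.8
```

```bash
python3 st.py
```

```text
9.85 [ 0.5235 -0.0279  0.0806] yaw 0.934 [-6.6 -1.4 11.6] M [-0.132  1.107  0.053] tau6 -0.432 q6 0.563 gap 0.4232516676403394 49.83267308911309
```

{"method": "drive_tool", "body": {
  "motion": [
    {"slide": [0,0,0],"delta_rot": [0,0,0.06],"hand": -1},
    {"slide": [0,0,0],"delta_rot": [0,0,0.12],"hand": -1},
    {"slide": [0,0,0],"delta_rot": [0,0,0.18],"hand": -1},
    {"slide": [0,0,0],"delta_rot": [0,0,0.24],"hand": -1}
  ]
}}

```text
time_s: 10.25
tcp_pos: [0.5233, -0.0277, 0.0806]
orientation: [0.94, 0.341, -0.002, -0.0]
ft_force: [-7.0, -0.8, 11.5]
finger_gap: 0.421
gripper_force: 49.9
```

```bash
python3 st.py
```

```text
10.25 [ 0.5233 -0.0277  0.0806] yaw 0.695 [-7.  -0.8 11.5] M [0.071 1.195 0.393] tau6 -0.041 q6 0.802 gap 0.4206602506666271 49.87615518970415
```

Hard point found: Mz jumped to 0.39 between yaw 0.93 and 0.70, so it lies near 0.81 ±0.11. The target yaw is about 0.03. I'll grip firmer and turn 0.67 more.

{"method": "drive_tool", "body": {
  "motion": [
    {"slide": [0,0,0],"delta_rot": [0,0,0],"hand": -1},
    {"slide": [0,0,0],"delta_rot": [0,0,0],"hand": -1},
    {"slide": [0,0,0],"delta_rot": [0,0,0.07],"hand": -1},
    {"slide": [0,0,0],"delta_rot": [0,0,0.14],"hand": -1},
    {"slide": [0,0,0],"delta_rot": [0,0,0.21],"hand": -1},
    {"slide": [0,0,0],"delta_rot": [0,0,0.28],"hand": -1},
    {"slide": [0,0,0],"delta_rot": [0,0,0.34],"hand": -1}
  ],
  "newtons": 90
}}

```text
time_s: 10.95
tcp_pos: [0.523, -0.0272, 0.0808]
orientation: [0.984, 0.176, -0.002, -0.0]
ft_force: [-8.5, 1.1, 13.2]
finger_gap: 0.411
gripper_force: 88.5
```

```bash
python3 st.py
```

```text
10.95 [ 0.523  -0.0272  0.0808] yaw 0.355 [-8.5  1.1 13.2] M [0.341 1.276 0.41 ] tau6 -0.04 q6 1.142 gap 0.41060843104216227 88.54679056908935
```

{"method": "drive_tool", "body": {
  "motion": [
    {"slide": [0,0,0],"delta_rot": [0,0,0.07],"hand": -1},
    {"slide": [0,0,0],"delta_rot": [0,0,0.14],"hand": -1},
    {"slide": [0,0,0],"delta_rot": [0,0,0.21],"hand": -1},
    {"slide": [0,0,0],"delta_rot": [0,0,0.28],"hand": -1},
    {"slide": [0,0,0],"delta_rot": [0,0,0.33],"hand": -1},
    {"slide": [0,0,0],"delta_rot": [0,0,0.33],"hand": -1},
    {"slide": [0,0,0],"delta_rot": [0,0,0.33],"hand": -1}
  ]
}}

```text
time_s: 11.65
tcp_pos: [0.523, -0.0268, 0.0808]
orientation: [1.0, 0.013, -0.002, -0.001]
ft_force: [-7.5, 3.0, 13.3]
finger_gap: 0.412
gripper_force: 88.6
```

```bash
python3 st.py
```

```text
11.65 [ 0.523  -0.0268  0.0808] yaw 0.026 [-7.5  3.  13.3] M [0.511 1.241 0.239] tau6 0.201 q6 1.47 gap 0.4115252672979457 88.5502547537908
```

{"method": "drive_tool", "body": {
  "motion": [
    {"slide": [0,0,0],"delta_rot": [0,0,0],"hand": 1},
    {"slide": [0,0,0],"delta_rot": [0,0,0],"hand": 1},
    {"slide": [0,0,0],"delta_rot": [0,0,0],"hand": 1},
    {"slide": [0,0,0],"delta_rot": [0,0,0],"hand": 1},
    {"slide": [0,0,0],"delta_rot": [0,0,0],"hand": 1},
    {"slide": [0,0,-40],"delta_rot": [0,0,0],"hand": 1},
    {"slide": [0,0,-80],"delta_rot": [0,0,0],"hand": 1},
    {"slide": [0,0,-120],"delta_rot": [0,0,0],"hand": 1},
    {"slide": [0,0,-145],"delta_rot": [0,0,0],"hand": 1},
    {"slide": [0,0,-145],"delta_rot": [0,0,0],"hand": 1},
    {"slide": [0,0,-145],"delta_rot": [0,0,0],"hand": 1}
  ]
}}

```text
time_s: 12.75
tcp_pos: [0.5251, -0.0277, 0.2242]
orientation: [1.0, 0.013, 0.0, 0.0]
ft_force: [-0.2, -0.3, -0.6]
finger_gap: 0.997
gripper_force: 0.0
```

```bash
python3 st.py; python3 -c "
from h import *
import pickle
f=grab('wrist','w4.png');pickle.dump(f,open('w4.pkl','wb'))"
```

```text
12.75 [ 0.5251 -0.0277  0.2242] yaw 0.026 [-0.2 -0.3 -0.6] M [0.018 0.042 0.028] tau6 0.0 q6 1.471 gap 0.9973193829150664 0.0
```

View pics/w4.png

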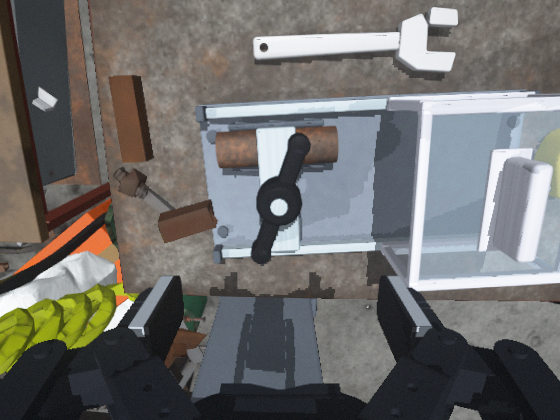

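The bar now runs from (299,145) to (261,255). I'll check its yaw against the expected -0.32, which would mean no slip, and work out the next move to the fin.

```bash
python3 -c "
from h import *
import pickle
f=pickle.load(open('w4.pkl','rb'))
a,b=px2plane(f,299,145,.086),px2plane(f,261,255,.086);d=a-b;print(np.arctan2(d[1],d[0]),np.hypot(*d[:2]),(a+b)/2)
p=np.array([.5379,-.1963]);print(px2plane(f,525,160,.146),px2plane(f,525,262,.146))
go([.538,-.196,.224],.062)"
```

```text
-0.2938128634220803 0.09900017646619913 [ 0.52431752 -0.02701207  0.086     ]
[ 0.5747195  -0.17902152  0.146     ] [ 0.50468349 -0.19716218  0.146     ]
slide mm [  9.1 168.7  -0.8] rot [-0.     0.002 -0.036] yaw 0.026
```

No slip, so the knob is about 45° ±8° past hard. Now I'll regrip the fin and close the guard.

{"method": "drive_tool", "body": {
  "motion": [
    {"slide": [9,169,0],"delta_rot": [0,0,-0.036],"hand": 1},
    {"slide": [9,169,0],"delta_rot": [0,0,-0.036],"hand": 1},
    {"slide": [9,169,0],"delta_rot": [0,0,-0.036],"hand": 1},
    {"slide": [9,169,0],"delta_rot": [0,0,-0.036],"hand": 1},
    {"slide": [9,169,0],"delta_rot": [0,0,-0.036],"hand": 1},
    {"slide": [9,169,0],"delta_rot": [0,0,-0.036],"hand": 1},
    {"slide": [9,169,40],"delta_rot": [0,0,-0.036],"hand": 1},
    {"slide": [9,169,75],"delta_rot": [0,0,-0.036],"hand": 1},
    {"slide": [9,169,89],"delta_rot": [0,0,-0.036],"hand": 1},
    {"slide": [9,169,89],"delta_rot": [0,0,-0.036],"hand": 1}
  ],
  "newtons": 40
}}

```text
time_s: 13.8
tcp_pos: [0.5366, -0.1939, 0.1324]
orientation: [0.999, 0.032, -0.003, -0.002]
ft_force: [0.1, 0.4, 0.1]
finger_gap: 1.005
gripper_force: 0.0
```

{"method": "drive_tool", "body": {
  "motion": [
    {"slide": [0,0,0],"delta_rot": [0,0,0],"hand": -1},
    {"slide": [0,0,0],"delta_rot": [0,0,0],"hand": -1},
    {"slide": [0,0,0],"delta_rot": [0,0,0],"hand": -1},
    {"slide": [0,0,0],"delta_rot": [0,0,0],"hand": -1},
    {"slide": [0,0,0],"delta_rot": [0,0,0],"hand": -1},
    {"slide": [0,0,0],"delta_rot": [0,0,0],"hand": -1},
    {"slide": [0,0,0],"delta_rot": [0,0,0],"hand": -1},
    {"slide": [0,0,0],"delta_rot": [0,0,0],"hand": -1}
  ],
  "newtons": 40
}}

```text
time_s: 14.6
tcp_pos: [0.5388, -0.1962, 0.1361]
orientation: [1.0, 0.031, 0.0, 0.0]
ft_force: [-0.6, 1.1, 6.4]
finger_gap: 0.157
gripper_force: 40.7
```

{"method": "drive_tool", "body": {
  "motion": [
    {"slide": [0,-10,0],"delta_rot": [0,0,0],"hand": -1},
    {"slide": [0,-28,0],"delta_rot": [0,0,0],"hand": -1},
    {"slide": [0,-48,0],"delta_rot": [0,0,0],"hand": -1},
    {"slide": [0,-68,0],"delta_rot": [0,0,0],"hand": -1},
    {"slide": [0,-88,0],"delta_rot": [0,0,0],"hand": -1},
    {"slide": [0,-108,0],"delta_rot": [0,0,0],"hand": -1},
    {"slide": [0,-128,0],"delta_rot": [0,0,0],"hand": -1},
    {"slide": [0,-143,0],"delta_rot": [0,0,0],"hand": -1},
    {"slide": [0,-155,0],"delta_rot": [0,0,0],"hand": -1},
    {"slide": [0,-163,0],"delta_rot": [0,0,0],"hand": -1},
    {"slide": [0,-168,0],"delta_rot": [0,0,0],"hand": -1},
    {"slide": [0,-172,0],"delta_rot": [0,0,0],"hand": -1}
  ]
}}

```text
time_s: 15.8
tcp_pos: [0.5257, -0.0265, 0.136]
orientation: [0.999, 0.032, -0.002, 0.003]
ft_force: [-8.5, -16.3, 11.1]
finger_gap: 0.154
gripper_force: 41.2
```

```bash
python3 st.py
```

```text
15.8 [ 0.5257 -0.0265  0.136 ] yaw 0.065 [ -8.5 -16.3  11.1] M [-2.329  1.054  0.308] tau6 0.267 q6 1.441 gap 0.15436033937681104 41.163867115974426
```

The guard moved 170 mm and is against its stop. I'll relieve, release and lift.

{"method": "drive_tool", "body": {
  "motion": [
    {"slide": [0,2,0],"delta_rot": [0,0,0],"hand": -1},
    {"slide": [0,2,0],"delta_rot": [0,0,0],"hand": 1},
    {"slide": [0,2,0],"delta_rot": [0,0,0],"hand": 1},
    {"slide": [0,2,0],"delta_rot": [0,0,0],"hand": 1},
    {"slide": [0,2,0],"delta_rot": [0,0,0],"hand": 1},
    {"slide": [0,2,0],"delta_rot": [0,0,0],"hand": 1},
    {"slide": [0,2,-40],"delta_rot": [0,0,0],"hand": 1},
    {"slide": [0,2,-80],"delta_rot": [0,0,0],"hand": 1},
    {"slide": [0,2,-110],"delta_rot": [0,0,0],"hand": 1},
    {"slide": [0,2,-110],"delta_rot": [0,0,0],"hand": 1},
    {"slide": [0,2,-110],"delta_rot": [0,0,0],"hand": 1}
  ]
}}

```text
time_s: 16.9
tcp_pos: [0.5282, -0.0267, 0.2456]
orientation: [1.0, 0.031, 0.001, 0.0]
ft_force: [0.1, -1.0, -0.7]
finger_gap: 0.996
gripper_force: 0.0
```

```bash
python3 st.py; python3 -c "
from h import *
import pickle
f=grab('wrist','w5.png');pickle.dump(f,open('w5.pkl','wb'))"
```

```text
16.9 [ 0.5282 -0.0267  0.2456] yaw 0.062 [ 0.1 -1.  -0.7] M [0.008 0.017 0.03 ] tau6 0.0 q6 1.437 gap 0.9956284226471012 0.0
```

View pics/w5.png

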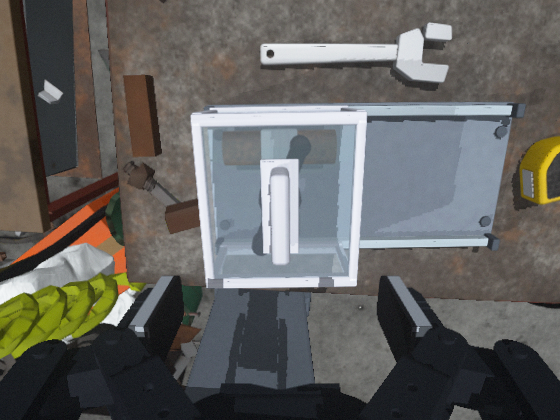

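The guard is shut: the hood spans columns 193–365, covers the fixture's +y end and sits centred over the knob. The knob bar still runs from (300,148) to (259,240). The gripper is clear, and the wrench and tape are where they were.

```bash
python3 -c "
from station import job
print(job.close_job())"
```

```text
the job is handed in; nothing more can be done
None
```

The job is handed in: I opened the guard fully, tightened the knob to about 45° (±8°, estimated) past the hard point, shut the guard against its stop, and left the wrench and tape measure alone; the judge returned no verdict.

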